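# Pack the turned wares into the slide-lid crate and bolt it

## Task

Pack the finished order: draw the crate's bolt right back, slide its lid fully open, and stand every turned ware on the bench (pots, square post caps and the long hand float, however many are there) upright on the floor of the crate, arranged so that all fit. Then slide the lid fully shut and shoot the bolt fully home in its keeper. Leave the mug and the glue bottle alone.

Things in the scene. Friction and masses are not known exactly. Their poses are not given: they have to be found in the camera images.
- crate: Plywood crate fixed to the bench. Origin: centre of its underside. Inside 150 mm along x, 220 mm along y; walls 12 mm thick, 109 mm high. Two lid rails at y = +-125 mm (12 mm wide, tops at 125 mm) run from x = -87 to 258 mm, on posts at x = 246 mm. A ledge for the bolt stands out on the +y side: x -85 to -25, y 131 to 221 mm, top at 121 mm, with two steel staples up to 145 mm.
- crate_floor (a point): Centre of the crate's inner floor, 12 mm above the bench; axes as the crate's. The inner walls are at x = +-75 mm and y = +-110 mm. The tops of all wares standing there are at most 92 mm above it, 6 mm below the lid.
- lid (a joint): Travel of the flat wooden sliding lid (m): 0 fully shut, 0.165 fully open; it slides along the crate's +x, away from the robot, in its rails and stays where it is left. The lid is 8 mm thick, its top 118 mm above the bench.
- lid_grip (a point): Top centre of the dark wooden batten handle near the lid's near edge (moves with the lid). The batten is 24 mm thick along the crate's x, 90 mm long along its y, and stands 26 mm above the lid.
- bolt (a joint): Travel of the steel bolt (m): 0 fully home in the keeper on the lid, 0.050 drawn right back; it slides along the crate's +y when drawn and stays where it is left.
- bolt_knob (a point): Top centre of the bolt's upright round steel pin, 14 mm across, 55 mm tall above the rod's axis (moves with the bolt). It stands up on the ledge; its uppermost 40 mm are clear of the staples.
- tall_pot: Round lidded wooden pot, 68 mm across, 60 mm high to its shoulder. Origin: centre of its underside, z up. The grip on top is a round wooden knob 22 mm across, from 60 mm up to 92 mm above the underside.
- squat_pot: Round lidded wooden pot, lower than the other: 66 mm across, 46 mm high to its shoulder. Origin: centre of its underside, z up. The grip on top is a round wooden knob 22 mm across, from 46 mm up to 86 mm above the underside.
- cap_a: Square wooden post cap, base 66 x 66 mm along its x and y, 38 mm high (with a 50 mm wide step of 8 mm on it, for looks). Origin: centre of its underside, z up. The grip on top is a round wooden knob 22 mm across, from 38 mm up to 90 mm above the underside.
- cap_b: Square wooden post cap, thicker than the other: base 66 x 66 mm along its x and y, 52 mm high (with a 50 mm wide step of 8 mm on it, for looks). Origin: centre of its underside, z up. The grip on top is a round wooden knob 22 mm across, from 52 mm up to 90 mm above the underside.
- float: Wooden hand float: a flat sole 138 mm along its x, 66 mm along its y, 30 mm thick, with a grip bar above it on two short posts. The bar is 100 mm long along x, 20 mm wide along y, from 59 to 89 mm above the underside. Origin: centre of its underside, z up.
- mug: White mug, bystander, 80 mm across and 90 mm high. Origin: centre of its underside.
- glue: Yellow glue bottle, bystander, 60 mm across and 170 mm high. Origin: centre of its underside.
Mind the look-alikes: they are no part of the job. What is shaped like the squat_pot but blue or yellow is not meant.

How it is judged:
On the way, in this order (a step that is already met when the one before it is completed fails the run):
1. the bolt is drawn back (at least 42 of its 50 mm) (value of joint bolt above 0.042 m), for 0.2 s.
2. the lid is slid open (at least 150 of its 165 mm) (value of joint lid above 0.15 m), for 0.2 s.
3. every ware present stands upright on the crate's floor (x of tall_pot in the frame of crate_floor between -0.06 and 0.06 m and y of tall_pot in the frame of crate_floor between -0.095 and 0.095 m and z of tall_pot in the frame of crate_floor between -0.006 and 0.01 m and angle between each of tall_pot, squat_pot, cap_a, cap_b, float's own z axis and vertical below 0.15 rad and x of squat_pot in the frame of crate_floor between -0.06 and 0.06 m and y of squat_pot in the frame of crate_floor between -0.095 and 0.095 m and z of squat_pot in the frame of crate_floor between -0.006 and 0.01 m and x of cap_a in the frame of crate_floor between -0.06 and 0.06 m and y of cap_a in the frame of crate_floor between -0.095 and 0.095 m and z of cap_a in the frame of crate_floor between -0.006 and 0.01 m and x of cap_b in the frame of crate_floor between -0.06 and 0.06 m and y of cap_b in the frame of crate_floor between -0.095 and 0.095 m and z of cap_b in the frame of crate_floor between -0.006 and 0.01 m and x of float in the frame of crate_floor between -0.06 and 0.06 m and y of float in the frame of crate_floor between -0.095 and 0.095 m and z of float in the frame of crate_floor between -0.006 and 0.01 m), for 0.2 s.
4. the lid is slid shut (within 6 mm) (value of joint lid below 0.006 m and value of joint bolt above 0.03 m), for 0.2 s.
5. the bolt is shot home (within 6 mm) (value of joint each of bolt, lid below 0.006 m), for 0.2 s.
At the end, for the whole second after the job is handed in: Every ware present stands inside the crate on its floor (underside within 10 mm of it, tilted less than 0.15 rad) and at rest; the lid is within 6 mm of fully shut and the bolt within 6 mm of fully home (all of step 3 and all of step 5 and linear speed of each of tall_pot, squat_pot, cap_a, cap_b, float below 0.03 m/s); the robot touches nothing.
It fails at once if the mug is moved more than 40 mm (distance of mug from where it was at the start of the episode above 0.04 m).
It fails at once if the glue bottle is moved more than 40 mm (distance of glue from where it was at the start of the episode above 0.04 m).
Of tall_pot, squat_pot, cap_a, cap_b, float only 3 to 5 are there at a start; the rules pass over those that are not, and their reading is None.
At some moment in a run one of tall_pot, squat_pot, cap_a, cap_b, float may be knocked a few centimetres aside while the robot is not near it.
It also fails if it takes over 210 s, if anything falls off the work surface, if the arm or the gripper's body presses on something with over 40 N, if the wrist force passes 120 N, or if a joint passes its speed limit or range.

## Robot

A 7-joint arm with a two-finger parallel gripper is mounted at the origin on the work surface. World frame = base frame: x ahead of the robot, y to its left, z up, the work surface at z = 0. Lengths are in m, angles in rad, forces in N, time in s.
With the tool pointing down it reaches from about 0.425 to 0.95 m from the base axis. Payload 4.7 kg.
Tool frame: the origin (TCP) lies midway between the tips of the shut fingers; the grasp point (between the pads) lies 19 mm behind it; z points along the fingers, y is the line along which they close (so a half turn about z gives the same grasp; the last joint's range is limited). The gripper opens to 85 mm and grips with 20 to 120 N. Pads are 22 mm wide; open, the fingers measure 114 mm over their backs; the gripper's body (76 mm by 85 mm) begins 54 mm behind the grasp point. The pads swing forward as they close: fully open they stand 13 mm farther back than shut.
Start: joints at [-0.029, 0.469, -0.049, 1.532, 0.024, 1.141, -0.082], TCP at [0.675, 0, 0.231] pointing down, gripper open.
Joint ranges: [-2.59, 2.59], [-0.33, 1.99], [-1.39, 1.29], [0.1, 2.45], [-1.04, 4.18], [0.21, 1.99], [-2.66, 2.66]. Speed limits (rad/s): [2.57, 2.57, 3.14, 3.14, 3.14, 3.14, 3.14].

## Interface

Orientations are given as a unit quaternion [w, x, y, z].
In Python, from workcell import monitor, eyes, sign_off, spotter gives the robot as it stands.
- The arm moves only by the tool step_arm, never from a script. Its argument "steps" is a list that holds one entry, the list of rows, each a list of 5 numbers: the closure, from 0 (fully open) to 1 (shut), then the shift along the tool's x, y, z in m, then the turn about the tool's z in rad. In form: [[[jaw, dx, dy, dz, yaw], ...]]. A call has 1 to 12 rows; each row shifts and turns the commanded pose from where the row before left it, along the tool's axes as they then stand; what a row does not reach is not made up. A row lasts 1/8 s, in which the tool goes at most 62.5 mm and 10.7 degrees, less where a joint would pass 70% of its speed; a pose out of reach is approached as far as the arm can. A call with a gripper value outside its range is refused whole. The fingers move at their own pace and stop on an object; "newtons" is the grip in N (left out, the last holds). Time passes only in rows, so rows that do not move let the fingers close. It gives the time, the measured TCP pose, the force, the opening and the grip force at its end, in the units of the state.
- monitor.get_obs(): the state, without advancing time (a new reading comes with each control period).
- eyes.grab_frame(name): name is "scene" or "side" or "wrist"; returns a dict with "pixels" (400x640x3 uint8, red, green, blue), "vfov" (degrees; the focal length in pixels is half the picture's height over the tangent of half this angle, whatever the lens; pixels are square), "cx", "cy" (the principal point, pixels), "R" (3x3) and "t" (3): a world point X has camera coordinates R X + t. Camera axes: x right, y down, z forward; pixel columns grow to the right and rows downward; lengths in m; the calibration is good to about 2 mm. The wrist camera is an equidistant fisheye: a pixel r from the principal point sees the ray r / f radians off the axis. A picture is of the moment at which its call begins. There is no depth.
- sign_off(): hands the job in; it is judged then, once.
Trained networks look in a picture, given as the dict that the camera call returned (one of the last four; its "shot" number tells which), for a name from the list of things; names that differ only in an ending like _2 or _b are one class to them, and where a whole thing is asked for, a point or a joint stands for the part that bears it (a point fixed in the world has none). Each returns a list of dicts, best first, with "p" (0 to 1); they miss things now and then, are a little off and sometimes report something else, mostly with a low value. They report only what shows in the picture. A call takes as long as a camera call. They do not tell look-alikes from the thing itself.
- spotter.masks_of(picture, label): "pixels" (400x640 bool, what is visible of it) and "extent" ([left, top, right, bottom] in pixels, round what is visible of it).
The state is a dict: "t": time; "q": joint angles; "dq": joint speeds; "joint_efforts": joint torques, N m; "tool_pos": TCP position; "orientation": TCP orientation; "ft_force": force on the tool from outside, world axes, zero at the start; "ft_torque": the same for the moment, N m; "gripper_width": finger opening in m; "gripper_force": force on a finger pad.
Only numpy, scipy, OpenCV 4.12 (cv2) and the standard library are available. Lean on these libraries where they do the work, as an engineer would, in place of code of your own. Each camera call takes 0.05 s, during which the arm holds its last target. There are 200 camera calls.

## Working session

There is one attempt and no reset: what is moved stays moved. The work goes in short steps, Python scripts to look and compute and a tool call to move; the robot and the scene stay as the last step left them, time stands still between calls to the robot, and variables do not carry over. Pictures are saved under pics/ and viewed, at most 14 in all, crops included, and the job is handed in when it is done.

Besides the shell and the picture viewer there is one more tool, called after ">>>" as name(argument=value, ...), one argument or row to a line, values as JSON. step_arm: Moves the arm, as the interface text tells. Its arguments: {"type":"object","properties":{"steps":{"type":"array"},"newtons":{"type":"number"}},"required":["steps"]}

```bash
mkdir -p pics; ls
python3 - <<'E'
from workcell import monitor, eyes
import cv2
print(monitor.get_obs())
for n in ["scene","side","wrist"]:
    f=eyes.grab_frame(n); cv2.imwrite(f"pics/{n}0.png",f["pixels"][:,:,::-1]); print(n,f["vfov"],f["cx"],f["cy"],f["R"],f["t"],f["shot"])
E
```

```text
pics
{'t': 0.0, 'q': array([-0.02890215,  0.46945509, -0.04856951,  1.53369713,  0.02409763,
        1.14102873, -0.08230384]), 'dq': array([-9.10530051e-04,  8.20586116e-04, -5.13955969e-04,  7.55525879e-04,
       -1.16239949e-03,  2.43463685e-05, -6.65310406e-04]), 'joint_efforts': array([ 1.18357209e-03, -5.10321057e+01, -4.63755790e-02, -2.37716943e+01,
        1.05899444e-02,  7.35067850e-03,  1.56414734e-05]), 'tool_pos': array([ 6.74404486e-01, -3.51034617e-06,  2.30250802e-01]), 'orientation': array([-6.77583104e-04,  7.07104191e-01,  7.07108662e-01, -7.37364751e-04]), 'ft_force': array([-0.96924792, -0.98721201,  0.58305953]), 'ft_torque': array([-0.01666243,  0.04184913,  0.02856358]), 'gripper_force': 0.0, 'gripper_width': 0.08545633653605718}
scene 44.42480445140018 318.22175239455424 190.98582309515578 [[-0.74028385  0.67210016  0.01616162]
 [ 0.41793579  0.47889871 -0.7720011 ]
 [-0.52660184 -0.56474543 -0.63541569]] [ 0.40343283 -0.0938293   1.80699803] 1
side 53.18152699336487 322.24098043161354 198.5098774242778 [[-0.9878659  -0.15332029 -0.02477587]
 [-0.06188732  0.53491557 -0.84263592]
 [ 0.14244618 -0.83087798 -0.53791344]] [0.52507733 0.16311494 1.15727121] 2
wrist 65.70646984690485 318.9013102931853 200.40466541047738 [[ 9.99999196e-01  1.78716978e-04 -1.25538041e-03]
 [ 5.37671012e-04 -9.56374593e-01  2.92142684e-01]
 [-1.14840307e-03 -2.92143125e-01 -9.56373921e-01]] [-0.67434114 -0.03692622  0.37894501] 3
```

View pics/scene0.png

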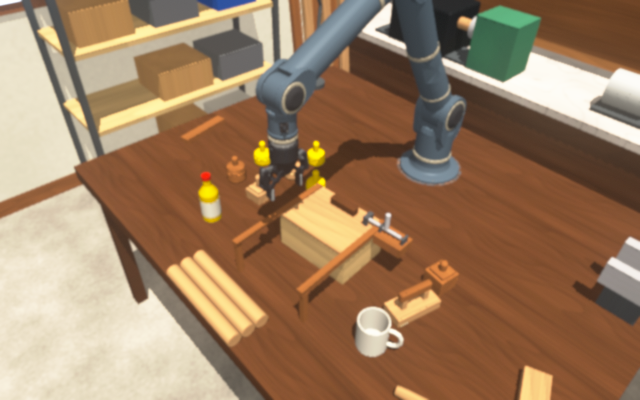

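View pics/side0.png

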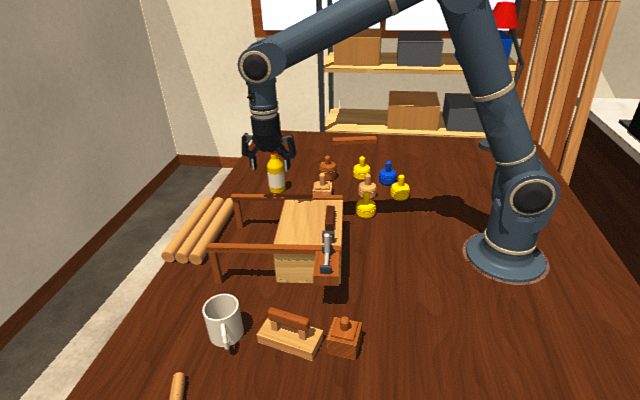

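View pics/wrist0.png

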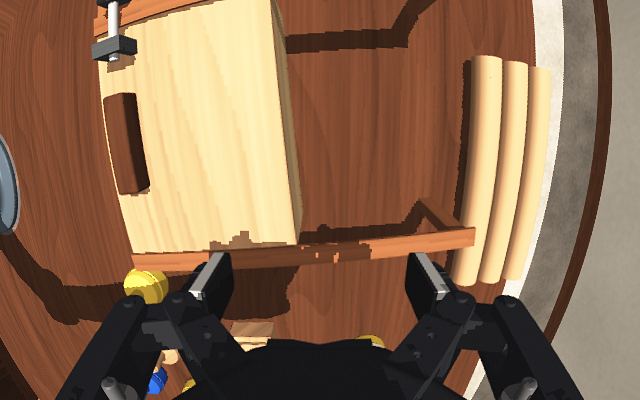

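```bash
cat > h.py <<'E'
import numpy as np, cv2
from scipy.optimize import least_squares
from workcell import monitor, eyes, spotter
def foc(f): return 200/np.tan(np.radians(f["vfov"]/2))
def proj(f,X,wrist=False):
    X=np.atleast_2d(X)@np.array(f["R"]).T+np.array(f["t"]); F=foc(f)
    if wrist:
        r=np.hypot(X[:,0],X[:,1]); th=np.arctan2(r,X[:,2]); s=F*th/np.maximum(r,1e-9)
    else: s=F/X[:,2]
    return np.c_[X[:,0]*s+f["cx"],X[:,1]*s+f["cy"]]
def ray(f,px,wrist=False):
    px=np.atleast_2d(px).astype(float); F=foc(f); d=(px-[f["cx"],f["cy"]])/F
    if wrist:
        r=np.linalg.norm(d,axis=1,keepdims=True); v=np.c_[d*np.sinc(r/np.pi),np.cos(r)]
    else: v=np.c_[d,np.ones(len(d))]
    R=np.array(f["R"]); return -R.T@np.array(f["t"]), v@R
def onz(f,px,z,wrist=False):
    c,v=ray(f,px,wrist); return c+v*((z-c[2])/v[:,2:3])
def tri(obs): # list of (f,px,wrist)
    A=np.zeros((3,3));b=np.zeros(3)
    for f,p,w in obs:
        c,v=ray(f,p,w); v=v[0]/np.linalg.norm(v[0]); M=np.eye(3)-np.outer(v,v); A+=M;b+=M@c
    return np.linalg.solve(A,b)
E
python3 - <<'E'
from h import *
for n in ["scene","side","wrist"]:
    f=eyes.grab_frame(n)
    print(n,-np.array(f["R"]).T@f["t"])
    for l in ["lid","bolt_knob","tall_pot","squat_pot","cap_a","float","mug","glue"]:
        for d in spotter.masks_of(f,l):
            e=d["extent"];m=d["pixels"]
            if d["p"]<.25: continue
            c=f["pixels"][m].mean(0).astype(int)
            print(l,round(d["p"],2),np.round(e),c, np.round(onz(f,[(e[0]+e[2])/2,e[1]],.09,n=="wrist")[0],3))
    if n=="side":
        cv2.imwrite("pics/c1.png",cv2.resize(f["pixels"][145:225,300:420,::-1],None,fx=6,fy=6,interpolation=cv2.INTER_CUBIC))
E
```

```text
scene [1.28943792 0.79428134 1.06923845]
lid 0.66 [283. 189. 376. 256.] [230 190 121] [ 0.444 -0.061  0.09 ]
bolt_knob 0.5 [371. 214. 404. 237.] [201 183 170] [0.394 0.139 0.09 ]
tall_pot 0.61 [228. 158. 245. 183.] [176 107  56] [ 0.569 -0.391  0.09 ]
squat_pot 0.8 [306. 141. 324. 166.] [225 199   0] [ 0.298 -0.294  0.09 ]
squat_pot 0.5 [255. 138. 270. 166.] [240 216   0] [ 0.426 -0.434  0.09 ]
squat_pot 0.45 [286. 172. 296. 177.] [193 144  93] [ 0.48  -0.205  0.09 ]
cap_a 0.77 [246. 173. 270. 206.] [201 152  97] [ 0.564 -0.274  0.09 ]
cap_a 0.6 [425. 261. 459. 292.] [176 107  56] [0.427 0.363 0.09 ]
cap_a 0.44 [384. 278. 441. 327.] [212 160  99] [0.533 0.349 0.09 ]
float 0.64 [385. 278. 444. 330.] [212 159  99] [0.528 0.352 0.09 ]
mug 0.28 [228. 157. 245. 180.] [176 107  56] [ 0.567 -0.396  0.09 ]
glue 0.81 [198. 172. 225. 221.] [214 173  67] [ 0.677 -0.378  0.09 ]
side [0.36395187 0.95480345 0.7729675 ]
lid 0.62 [274. 200. 342. 244.] [219 162  90] [ 0.588 -0.089  0.09 ]
lid 0.4 [268. 153. 284. 192.] [188 154  55] [ 0.775 -0.407  0.09 ]
bolt_knob 0.43 [328. 238. 330. 266.] [171 159 
[... 1042 characters left out ...]
59  57] [ 0.766 -0.393  0.09 ]
wrist [0.67507345 0.07552706 0.3733445 ]
bolt_knob 0.95 [107.   2. 120.  60.] [208 203 199] [0.456 0.21  0.09 ]
squat_pot 0.91 [122. 270. 168. 305.] [196 171  68] [ 0.469 -0.097  0.09 ]
squat_pot 0.79 [153. 351. 180. 369.] [207 167 118] [ 0.462 -0.23   0.09 ]
squat_pot 0.43 [ 92.   1. 476. 274.] [216 185 134] [0.644 0.179 0.09 ]
cap_a 0.84 [228. 320. 277. 354.] [182 140  98] [ 0.598 -0.157  0.09 ]
cap_a 0.66 [ 93.   0. 476. 276.] [215 184 134] [0.644 0.18  0.09 ]
float 0.36 [ 92.   0. 298. 254.] [233 208 153] [0.557 0.19  0.09 ]
glue 0.57 [359. 333. 386. 350.] [167 135  63] [ 0.74  -0.177  0.09 ]
glue 0.39 [ 91.   0. 297. 256.] [233 208 153] [0.555 0.19  0.09 ]
```

View pics/c1.png

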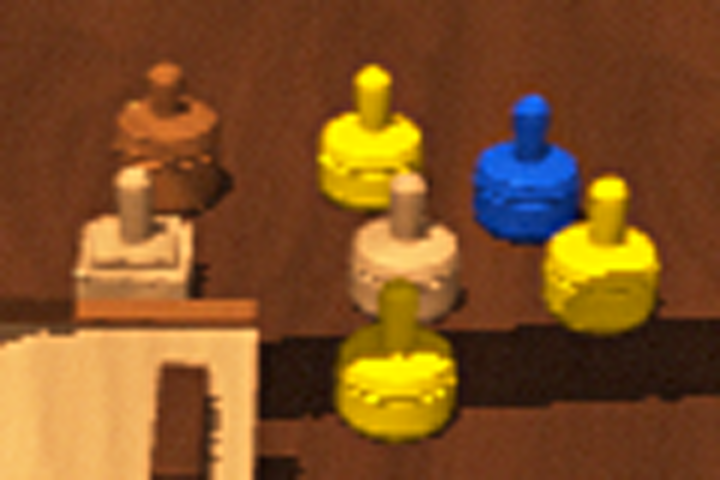

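Candidates, by side pixel:
- **tall_pot:** dark brown pot (328,168).
- **squat_pot:** natural wood pot (368,187). The look-alikes are yellow (362,168), (400,188), (366,206) and blue (388,174).
- **cap_a:** light cap with a thin base and long knob (322,188).
- **cap_b:** dark, thicker cap (345,338).
- **float:** (290,330).

The crop confirms these, so all 5 wares are present. Next I'll go above the crate to fix its pose.

>>> step_arm(
  steps=[
    [[0,-0.01,-0.05,-0.05,0],[0,-0.01,-0.05,-0.05,0],[0,0,-0.03,-0.03,0],[0,0,0,0,0],[0,0,0,0,0]],
  ],
)

```text
t: 2.12
tool_pos: [0.5576, -0.0174, 0.3481]
orientation: [-0.0, 0.707, 0.707, -0.0]
ft_force: [0.5, -0.1, -0.1]
gripper_width: 0.0852
gripper_force: 0.0
```

Run:
```python
from h import *
o=monitor.get_obs();print(o["t"],o["tool_pos"])
import pickle
f=eyes.grab_frame("wrist"); pickle.dump(dict(f),open("w1.pkl","wb"))
cv2.imwrite("pics/w1.png",f["pixels"][:,:,::-1])
```

```text
2.125 [ 0.55760479 -0.01736768  0.34810845]
```

View pics/w1.png

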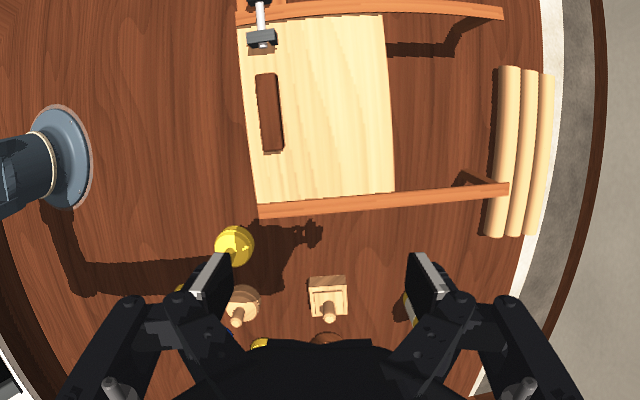

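Wrist view: the lid spans rows 15–204, with the −y rail running (257,206)→(508,183). The batten corners are (256,74), (275,73), (283,151) and (263,153), and the bolt pin is near (260,15). I'll fit the crate pose from these.

```bash
cat >> h.py <<'E'
def c2w(p,c): # crate xyz -> world
    p=np.atleast_2d(p); a=c[2]; return np.c_[c[0]+np.cos(a)*p[:,0]-np.sin(a)*p[:,1],c[1]+np.sin(a)*p[:,0]+np.cos(a)*p[:,1],p[:,2]]
E
python3 - <<'E'
from h import *
import pickle
f=pickle.load(open("w1.pkl","rb"))
P=np.array([[-.087,-.119,.125],[-.087,-.131,.125],[.258,-.119,.125],[.258,-.131,.125],[.258,.131,.125]])
U=np.array([[257,206],[258,217],[508,182.5],[509,194],[503,7]])
r=least_squares(lambda c:(proj(f,c2w(P,c),True)-U).ravel(),[.52,.02,0])
print(r.x,r.fun.reshape(-1,2).round(1))
c=r.x
def w2c(w): 
    d=w[:,:2]-c[:2]; a=c[2]; return d@np.array([[np.cos(a),-np.sin(a)],[np.sin(a),np.cos(a)]])
print("batten",w2c(onz(f,[[256,74],[275,73],[283,151],[263,153]],.144,True)))
print("lid far",w2c(onz(f,[[382,15],[395,191],[258,204]],.118,True)))
g=f["pixels"]
cv2.imwrite("pics/c2.png",cv2.resize(g[0:80,210:310,::-1],None,fx=7,fy=7,interpolation=cv2.INTER_CUBIC))
s=eyes.grab_frame("side"); pickle.dump(dict(s),open("s1.pkl","wb"))
k=proj(s,c2w([[-.055,.15,.19]],c))[0]; print(k)
a=s["pixels"][225:285,290:370,::-1]
cv2.imwrite("pics/c3.png",cv2.resize(a,None,fx=9,fy=9,interpolation=cv2.INTER_CUBIC))
E
```

```text
[0.55578428 0.06438734 0.08819146] [[-0.2  0.8]
 [ 0.1 -1.3]
 [ 1.4  2.9]
 [-0.2 -0.4]
 [-0.5 -1.9]]
batten [[-0.06448167  0.04031502]
 [-0.0431591   0.03857801]
 [-0.04312557 -0.05010303]
 [-0.06624502 -0.05001385]]
lid far [[ 0.08735311  0.10570617]
 [ 0.08882976 -0.11566014]
 [-0.0865025  -0.11758008]]
[324.95715668 234.0571725 ]
```

View pics/c3.png

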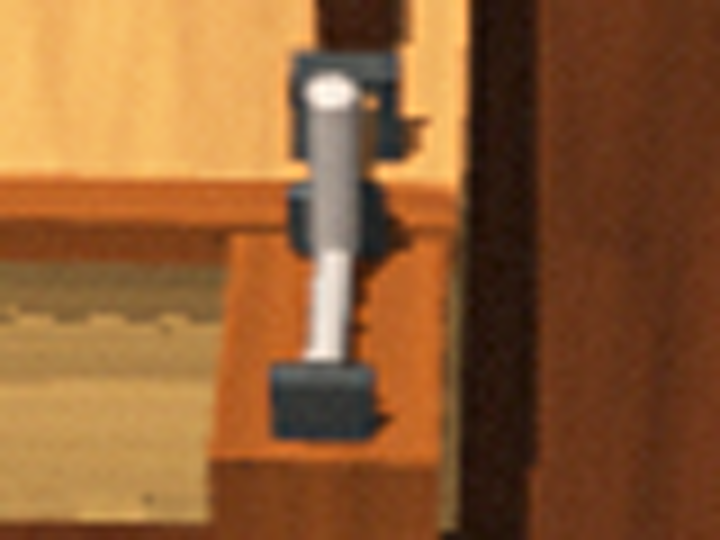

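Side crop: the pin top is at (326.7,235), its foot at about (327,253), and the ledge front corners are at (313.9,276.1) and (338.9,276.1). I'll refine jointly.

Run:
```python
from h import *
import pickle
f=pickle.load(open("w1.pkl","rb")); s=pickle.load(open("s1.pkl","rb"))
P=np.array([[-.087,-.119,.125],[-.087,-.131,.125],[.258,-.119,.125],[.258,-.131,.125],[.258,.131,.125],[-.066,.045,.144],[-.042,.045,.144],[-.042,-.045,.144],[-.066,-.045,.144]])
U=np.array([[257,206],[258,217],[508,182.5],[509,194],[503,7],[256,74],[275,73],[283,151],[263,153]])
PS=np.array([[-.025,.221,.121],[-.085,.221,.121],[-.025,.131,.121]])
US=np.array([[313.9,276.1],[338.9,276.1],[315.8,250.8]])
def res(c): return np.r_[(proj(f,c2w(P,c),True)-U).ravel(),1*(proj(s,c2w(PS,c))-US).ravel()]
r=least_squares(res,[.52,.02,0],loss="soft_l1"); c=r.x
print(c); print(r.fun.reshape(-1,2).round(1))
pk=onz(s,[326.7,235],.188)
d=pk[0,:2]-c[:2]; a=c[2]
print("pin",pk,d@np.array([[np.cos(a),-np.sin(a)],[np.sin(a),np.cos(a)]]))
np.save("crate.npy",c)
g=f["pixels"].copy()[:,:,::-1].copy()
for p in proj(f,c2w([[x,y,.118] for x in(-.087,.0885) for y in(-.118,.118)]+[[-.055,.14,.188]],c),True): print(p)
```

```text
[0.55504464 0.06082378 0.09701236]
[[ 0.2  4. ]
 [ 0.7  1.9]
 [ 1.3  3.7]
 [-0.3  0.5]
 [-1.7 -1.3]
 [-2.6 -0.2]
 [-0.5 -2.2]
 [ 0.3 -1.1]
 [-0.4 -0.8]
 [-1.6 -1.1]
 [-0.9 -0.6]
 [-0.7 -0.8]]
pin [[0.48355127 0.20951631 0.188     ]] [-0.05675481  0.15491824]
[258.14511392 207.48870445]
[235.75881735  22.35587435]
[394.81199129 194.82071204]
[380.38731256   7.86047543]
[247.69299138 -19.46151655]
```

View pics/c2.png

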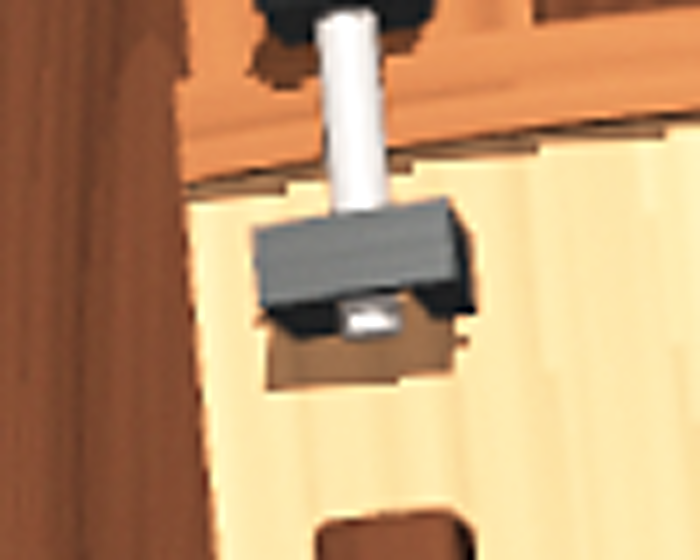

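>>> step_arm(
  steps=[
    [[0,0.038,-0.012,0.013,0],[0,0.038,-0.012,0.013,0],[0,0.038,-0.012,0.013,0],[0,0.038,-0.012,0.013,0],[0,0.038,-0.013,0.013,0],[0,0.038,-0.012,0.013,0],[0,0,0,0,-0.093],[0,0,0,0,0],[0,0,0,0,0]],
  ],
)

```text
t: 3.35
tool_pos: [0.4849, 0.21, 0.2702]
orientation: [-0.0, 0.674, 0.738, -0.001]
ft_force: [-0.0, -0.4, -0.7]
gripper_width: 0.0852
gripper_force: 0.0
```

```bash
cat >> h.py <<'E'
from scipy.spatial.transform import Rotation as Ro
def totool(w,o=None):
    o=o or monitor.get_obs(); q=o["orientation"]; R=Ro.from_quat([q[1],q[2],q[3],q[0]])
    return R.inv().apply(np.asarray(w)-o["tool_pos"])
def yawof(o=None):
    o=o or monitor.get_obs(); q=o["orientation"]; M=Ro.from_quat([q[1],q[2],q[3],q[0]]).as_matrix()
    return np.arctan2(M[1,1],M[0,1]) # world angle of closing axis
E
python3 - <<'E'
from h import *
import pickle
o=monitor.get_obs();print(o["t"],o["tool_pos"],yawof(o))
f=eyes.grab_frame("wrist"); pickle.dump(dict(f),open("w2.pkl","wb"))
c=np.load("crate.npy")
g=f["pixels"].copy()
for p in proj(f,c2w([[-.0565,.155,.188],[-.025,.221,.121],[-.085,.221,.121],[-.087,-.131,.125],[-.066,.045,.144],[-.042,.045,.144],[-.042,-.045,.144],[-.066,-.045,.144],[-.087,.131,.125]],c),True): 
    if abs(p).max()<2000: cv2.drawMarker(g,tuple(int(v) for v in p.round()),(0,0,255),cv2.MARKER_CROSS,8,1)
    print(p.round(1))
cv2.imwrite("pics/w2.png",g[:,:,::-1])
E
```

```text
3.35 [0.48490523 0.20999085 0.27015441] 0.09059022925552562
[317.2 209.5]
[350.8 119. ]
[286.5 119.4]
[297.6 387. ]
[309.1 296.2]
[332.3 296. ]
[331. 356.]
[310.9 356.1]
[286.8 212.2]
```

View pics/w2.png

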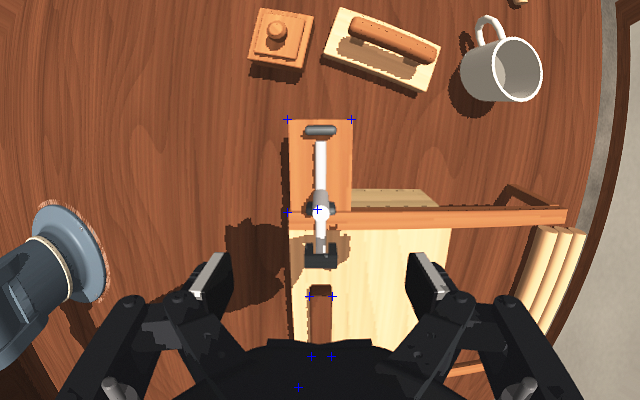

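The pin top shows at (321,213), within 3 mm of prediction. I'll descend, grip it and draw it.

>>> step_arm(
  steps=[
    [[0.3,-0.002,0.002,0.04,0],[0.3,0,0,0.04,0],[0.3,0,0,0.032,0],[1,0,0,0,0],[1,0,0,0,0],[1,0,0,0,0],[1,0,0,0,0],[1,0,0,0,0]],
  ],
  newtons=60,
)

```text
t: 4.4
tool_pos: [0.4863, 0.209, 0.1606]
orientation: [0.0, 0.674, 0.739, 0.0]
ft_force: [-5.3, -1.1, 5.9]
gripper_width: 0.012
gripper_force: 58.8
```

>>> step_arm(
  steps=[
    [[1,0.013,0,0,0],[1,0.013,0,0,0],[1,0.013,0,0,0],[1,0.012,0,0,0],[1,0.004,0,0,0],[1,0,0,0,0],[1,0,0,0,0]],
  ],
)

```text
t: 5.28
tool_pos: [0.4818, 0.2572, 0.1605]
orientation: [0.003, 0.675, 0.738, -0.004]
ft_force: [-4.7, -13.1, 12.3]
gripper_width: 0.0122
gripper_force: 59.5
```

>>> step_arm(
  steps=[
    [[0.3,0,0,0,0],[0.3,0,0,0,0],[0.3,0,0,0,0],[0.3,0,0,-0.04,0],[0.3,0,0,-0.04,0],[0.3,-0.04,0,0,0],[0.3,-0.05,0,0,0],[0.3,-0.05,0,0,0],[0.3,-0.05,0,0,0],[0.3,-0.015,0,0,0],[0.3,0,0,0,0]],
  ],
)

```text
t: 6.65
tool_pos: [0.5008, 0.0592, 0.2389]
orientation: [-0.0, 0.674, 0.739, 0.0]
ft_force: [0.2, 1.3, 0.9]
gripper_width: 0.06
gripper_force: 0.0
```

Run:
```python
from h import *
c=np.load("crate.npy")
print(monitor.get_obs()["tool_pos"],yawof(),totool(c2w([[-.0542,0,.144]],c)[0]))
f=eyes.grab_frame("wrist");g=f["pixels"]
m=(g[:,:,0]<130)&(g[:,:,0]>50)
cv2.imwrite("pics/w3.png",cv2.resize(g[90:400,180:460,::-1],None,fx=1.9,fy=1.9))
c3=proj(f,c2w([[-.0542,0,.144],[-.0542,.15+.055,.188]],c),True); print(c3)
```

```text
[0.50082754 0.05921232 0.23893376] 0.09164375858159822 [-0.00368943 -0.00010522  0.09493213]
[[318.42391446 208.4597905 ]
 [316.72405914 -70.37021279]]
```

View pics/w3.png

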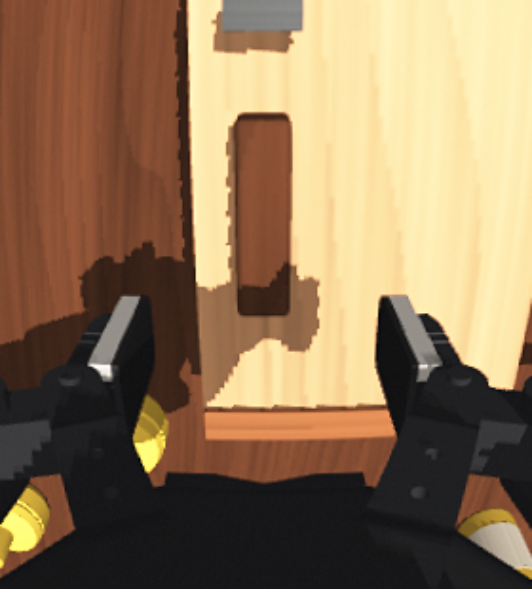

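Batten centre is at image (318,202), lined up. I'll grip it and slide.

>>> step_arm(
  steps=[
    [[0.3,0,0,0.04,0],[0.3,0,0,0.04,0],[0.3,0,0,0.034,0],[1,0,0,0,0],[1,0,0,0,0],[1,0,0,0,0],[1,0,0,0,0],[1,0,0,0,0]],
  ],
)

```text
t: 7.7
tool_pos: [0.5013, 0.061, 0.1261]
orientation: [0.0, 0.673, 0.74, 0.002]
ft_force: [-0.1, 5.2, 4.6]
gripper_width: 0.0228
gripper_force: 62.1
```

>>> step_arm(
  steps=[
    [[1,0,0.02,0,0],[1,0,0.025,0,0],[1,0,0.025,0,0],[1,0,0.025,0,0],[1,0,0.025,0,0],[1,0,0.025,0,0],[1,0,0.02,0,0],[1,0,0.004,0,0],[1,0,0,0,0],[1,0,0,0,0]],
  ],
)

```text
t: 8.95
tool_pos: [0.6645, 0.0762, 0.1262]
orientation: [-0.004, 0.673, 0.74, -0.003]
ft_force: [-15.2, 3.0, 13.7]
gripper_width: 0.0226
gripper_force: 63.6
```

Lid is open (164 mm). I'll release, rise and view the open crate on the way to the −y wares.

>>> step_arm(
  steps=[
    [[0.3,0,0,0,0],[0.3,0,0,0,0],[0.3,0,0,0,0],[0.3,0,0,-0.05,0],[0.3,0,0,-0.05,0],[0.3,-0.03,-0.04,-0.05,0],[0.3,-0.03,-0.04,-0.03,0],[0.3,-0.03,-0.04,0,0],[0.3,0,0,0,0]],
  ],
)

```text
t: 10.07
tool_pos: [0.5602, -0.0259, 0.3001]
orientation: [0.001, 0.676, 0.737, -0.0]
ft_force: [0.3, 0.5, -0.2]
gripper_width: 0.0599
gripper_force: 0.0
```

Run:
```python
from h import *
import pickle
print(monitor.get_obs()["tool_pos"],yawof())
c=np.array([.5552,.063,.093])
f=eyes.grab_frame("wrist");pickle.dump(dict(f),open("w4.pkl","wb"));g=f["pixels"].copy()
for y in (.131,.119,-.119,-.131):
    q=proj(f,c2w([[x,y,.125] for x in np.linspace(-.087,.258,20)],c),True)
    cv2.polylines(g,[q.round().astype(int)],False,(0,0,255),1)
for z,x,y in((.121,.075,.11),(.012,.075,.11)):
  z=.109 if z>.1 else z
  q=proj(f,c2w([[-x,-y,z],[x,-y,z],[x,y,z],[-x,y,z]],c),True)
  cv2.polylines(g,[q.round().astype(int)],True,(0,255,0),1)
cv2.imwrite("pics/w4.png",g[:,:,::-1])
```

```text
[ 0.56017485 -0.0259463   0.30005001] 0.08655909533456652
```

View pics/w4.png

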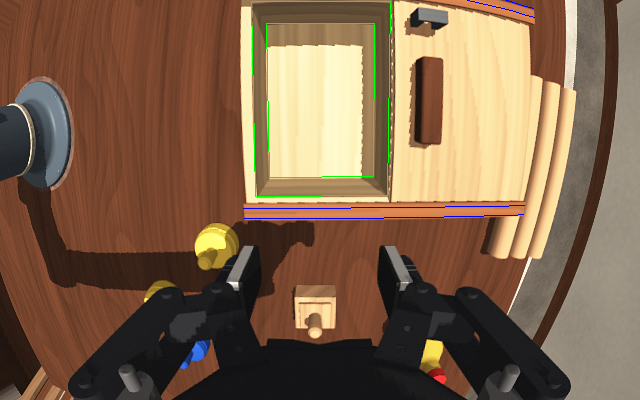

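The overlay fits within 1–2 px, so the crate is at (0.5552, 0.063, 0.093 rad). Next, a look at the −y wares.

>>> step_arm(
  steps=[
    [[0.3,-0.05,0,0,-0.006],[0.3,-0.05,0,0,0],[0.3,-0.05,-0.01,0,0],[0.3,-0.03,-0.02,0,0],[0.3,0,0,0,0],[0.3,0,0,0,0]],
  ],
)

```text
t: 10.88
tool_pos: [0.5508, -0.2024, 0.2986]
orientation: [-0.0, 0.67, 0.742, 0.0]
ft_force: [-0.3, 0.4, -1.0]
gripper_width: 0.0598
gripper_force: 0.0
```

Run:
```python
from h import *
import pickle
np.save("crate.npy",[.5552,.063,.093])
print(monitor.get_obs()["tool_pos"],yawof())
f=eyes.grab_frame("wrist");pickle.dump(dict(f),open("w5.pkl","wb"));g=f["pixels"].copy()
cv2.imwrite("pics/w5.png",g[:,:,::-1])
for l in ["tall_pot","squat_pot","cap_a"]:
    for d in spotter.masks_of(f,l):
        if d["p"]>.3: print(l,round(d["p"],2),np.round(d["extent"]),g[d["pixels"]].mean(0).astype(int))
```

```text
[ 0.55081322 -0.20239876  0.29863019] 0.10113154998475712
tall_pot 0.71 [302. 264. 342. 321.] [173 106  65]
squat_pot 0.81 [160. 246. 205. 288.] [ 28  52 111]
squat_pot 0.74 [194. 108. 248. 156.] [234 220 100]
squat_pot 0.68 [201. 188. 246. 234.] [221 185 134]
squat_pot 0.56 [130. 185. 175. 228.] [227 209  90]
cap_a 0.72 [304. 183. 359. 239.] [224 190 137]
```

View pics/w5.png

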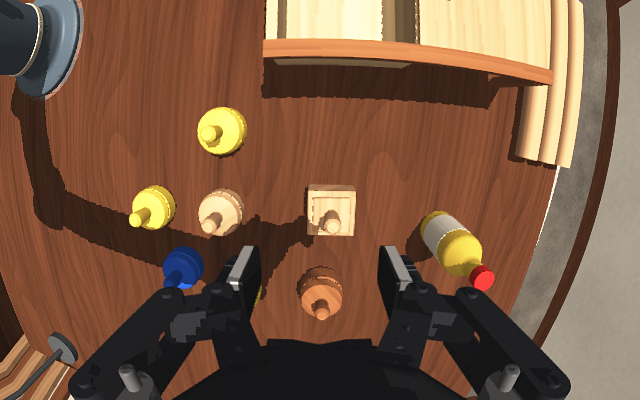

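The wrist view shows cap_a at (331,210), the natural squat pot at (221,211) and the dark tall pot at (321,293). The yellow and blue look-alikes are nearby. I'll fit the models to the masks.

```bash
cat >> h.py <<'E'
def cyl(r,z0,z1,n=24):
    t=np.linspace(0,2*np.pi,n,endpoint=False); return np.array([[r*np.cos(a),r*np.sin(a),z] for a in t for z in(z0,z1)])
def box(hx,hy,z0,z1): return np.array([[a*hx,b*hy,z] for a in(-1,1) for b in(-1,1) for z in(z0,z1)])
M={"tall_pot":[cyl(.034,0,.06),cyl(.011,.06,.092)],"squat_pot":[cyl(.033,0,.046),cyl(.011,.046,.086)],
"cap_a":[box(.033,.033,0,.038),cyl(.011,.038,.09)],"cap_b":[box(.033,.033,0,.052),cyl(.011,.052,.09)],
"float":[box(.069,.033,0,.03),box(.05,.01,.059,.089),box(.04,.008,.03,.06)]}
def render(f,name,p,wrist,S=4,z0=0):
    im=np.zeros((400*S,640*S),np.uint8)
    for part in M[name]:
        q=proj(f,c2w(part+[0,0,z0],p),wrist); h=cv2.convexHull((q*S+S/2).astype(np.float32)).round().astype(np.int32)
        cv2.fillConvexPoly(im,h,1)
    return im
def fit(f,name,mask,p0,wrist=True,z0=0):
    from scipy.optimize import minimize
    S=4; mk=cv2.resize(mask.astype(np.uint8),None,fx=S,fy=S,interpolation=cv2.INTER_NEAREST)
    def cost(p):
        r=render(f,name,[p[0],p[1],p[2]/10],wrist,S,z0); return 1-(r&mk).sum()/max(1,(r|mk).sum())
    best=None
    for y in ([0] if "pot" in name else ([0,.35,.7,1.05,1.4] if "cap" in name else np.arange(0,3.1,.3)))if len(p0)==2 else [p0[2]]:
        x0=np.array([p0[0],p0[1],y*10]); sx=np.array([x0,x0+[.012,0,0],x0+[0,.012,0],x0+[0,0,1.5]])
        r=minimize(cost,x0,method="Nelder-Mead",options=dict(initial_simplex=sx,maxiter=120,xatol=1e-4,fatol=1e-4))
        if best is None or r.fun<best.fun: best=r
    x=best.x; return [x[0],x[1],x[2]/10],1-best.fun
def find(f,name,guess,wrist=True,z0=0):
    e=proj(f,[[guess[0],guess[1],.05+z0]],wrist)[0]; b=None
    for d in spotter.masks_of(f,name):
        m=d["pixels"]; ys,xs=np.nonzero(m)
        if len(xs)==0: continue
        k=np.hypot(xs.mean()-e[0],ys.mean()-e[1])
        if d["p"]>.2 and (b is None or k<b[0]): b=(k,m,d["p"])
    if b is None or b[0]>60: return None
    return fit(f,name,b[1],guess,wrist,z0)+(b[2],)
E
python3 - <<'E'
from h import *
f=eyes.grab_frame("wrist"); s=eyes.grab_frame("side")
o=monitor.get_obs()
for n,g in (("cap_a",(.567,-.267)),("squat_pot",(.409,-.267)),("tall_pot",(.562,-.398))):
    for ff,w in((f,True),(s,False)):
        r=find(ff,n,g,w); print(n,w,r and (np.round(r[0],4),round(r[1],3)), r and totool([r[0][0],r[0][1],.08],o).round(4))
for n,g in (("cap_b",(.426,.366)),("float",(.54,.35))):
    r=find(s,n,g,False); print(n,r)
E
```

```text
cap_a True (array([ 0.5736, -0.2666,  0.0585]), np.float64(0.963)) [-0.0658  0.0169  0.219 ]
cap_a False (array([ 0.5786, -0.2995,  0.1688]), np.float64(0.69)) [-0.099   0.0186  0.219 ]
squat_pot True (array([ 0.409, -0.267,  0.   ]), np.float64(0.0)) [-0.0496 -0.1469  0.2189]
squat_pot False (array([ 0.4122, -0.2948,  0.2493]), np.float64(0.676)) [-0.0776 -0.1465  0.2189]
tall_pot True (array([ 0.575 , -0.4016, -0.0282]), np.float64(0.871)) [-0.2002  0.0048  0.2189]
tall_pot False (array([ 0.5702, -0.4036,  0.074 ]), np.float64(0.754)) [-0.2017 -0.0003  0.2189]
cap_b ([np.float64(0.42364032601507867), np.float64(0.3691297787490575), np.float64(-0.12200794755081135)], np.float64(0.9369442585333206), 0.97)
float ([np.float64(0.5485656734278288), np.float64(0.371243142150415), np.float64(2.900934179450308)], np.float64(0.9217006339393304), 0.85)
```

>>> step_arm(
  steps=[
    [[0.4,-0.035,0.009,0.03,0],[0.4,-0.031,0.008,0.05,0],[0.4,0,0,0.05,0.043],[0.4,0,0,0.04,0],[0.4,0,0,0,0],[0.4,0,0,0,0]],
  ],
)

```text
t: 12.32
tool_pos: [0.5743, -0.2684, 0.1308]
orientation: [0.001, 0.687, 0.727, 0.001]
ft_force: [0.7, -0.2, 0.0]
gripper_width: 0.051
gripper_force: 0.0
```

Run:
```python
from h import *
f=eyes.grab_frame("wrist"); o=monitor.get_obs()
print(o["tool_pos"],yawof(o))
r=find(f,"cap_a",(.5736,-.2666)); print(r, totool([r[0][0],r[0][1],.062],o).round(4))
cv2.imwrite("pics/w6.png",f["pixels"][:,:,::-1])
print(totool([.5736,-.2666,.062],o).round(4))
```

```text
[ 0.57468131 -0.26849351  0.13143219] 0.056039340240120666
([np.float64(0.5739560183923709), np.float64(-0.2665001777428925), np.float64(0.06863796254127726)], np.float64(0.9584660600834198), 0.79) [ 0.0021 -0.0009  0.0694]
[ 0.0021 -0.0012  0.0694]
```

>>> step_arm(
  steps=[
    [[0.4,0.002,-0.001,0.04,0],[0.4,0,0,0.029,0],[0.4,0,0,0,0],[1,0,0,0,0],[1,0,0,0,0],[1,0,0,0,0],[1,0,0,0,0],[1,0,0,-0.03,0],[1,0,0,-0.05,0],[1,0,0,-0.05,0],[1,0,0,-0.04,0],[1,0,0,0,-0.032]],
  ],
)

```text
t: 13.92
tool_pos: [0.5737, -0.2668, 0.234]
orientation: [0.004, 0.675, 0.738, 0.001]
ft_force: [0.7, -0.0, -3.8]
gripper_width: 0.0204
gripper_force: 59.4
```

>>> step_arm(
  steps=[
    [[1,0.05,0,0,0],[1,0.06,0,0,0],[1,0.06,0,0,0],[1,0.05,0,0,0],[1,0.03,0,0,0],[1,0,0,0,0],[1,0,0,0,0]],
  ],
)

```text
t: 14.8
tool_pos: [0.5493, -0.0181, 0.2288]
orientation: [-0.001, 0.676, 0.737, -0.001]
ft_force: [-0.2, 0.4, -1.4]
gripper_width: 0.0204
gripper_force: 59.2
```

```bash
cat >> h.py <<'E'
SPOT={"cap_a":(.037,-.072),"tall_pot":(-.037,-.072),"squat_pot":(-.037,.072),"cap_b":(.037,.072),"float":(0,0)}
def held(name,tcp_h):
    "fit of a held ware and tool-frame move to its spot"
    f=eyes.grab_frame("wrist"); o=monitor.get_obs(); z0=o["tool_pos"][2]-tcp_h; c=np.load("crate.npy")
    print("tcp",o["tool_pos"].round(4),"yaw",round(yawof(o),4),"w",round(o["gripper_width"],4),"t",o["t"])
    r=find(f,name,tuple(o["tool_pos"][:2])+(yawof(o),),True,z0)
    T=c2w([[*SPOT[name],.012+tcp_h]],c)[0]
    print("spot move (tcp)",totool(T,o).round(4))
    if r: print("fit",np.round(r[0],4),r[1:],"offset of ware in tool",totool([r[0][0],r[0][1],z0],o).round(4))
    return f
E
python3 - <<'E'
from h import *
f=held("cap_a",.062)
cv2.imwrite("pics/w7.png",f["pixels"][:,:,::-1])
E
```

```text
tcp [ 0.5495 -0.0186  0.2291] yaw 0.0861 w 0.0203 t 14.85
spot move (tcp) [0.0092 0.0504 0.155 ]
fit [ 0.5494 -0.0172  0.1138] (np.float64(0.7647692131485512), 0.55) offset of ware in tool [0.0014 0.0001 0.062 ]
```

>>> step_arm(
  steps=[
    [[1,0.008,0.03,0,-0.007],[1,0,0.02,0,0],[1,0,0,0,0],[1,0,0,0.04,0],[1,0,0,0.04,0],[1,0,0,0.03,0],[1,0,0,0,0],[1,0,0,0,0]],
  ],
)

```text
t: 15.9
tool_pos: [0.5998, -0.005, 0.1213]
orientation: [0.001, 0.673, 0.74, 0.001]
ft_force: [-0.4, 0.2, -1.6]
gripper_width: 0.0202
gripper_force: 59.2
```

Run:
```python
from h import *
o=monitor.get_obs();f=held("cap_a",.062); print(o["ft_force"])
```

```text
tcp [ 0.6002 -0.0048  0.1218] yaw 0.0943 w 0.02 t 15.95
spot move (tcp) [-0.0003 -0.0016  0.0478]
fit [ 0.6001 -0.004   0.124 ] (np.float64(0.7658815784661522), 0.95) offset of ware in tool [ 0.0008 -0.0002  0.062 ]
[-0.36465895  0.21158419 -1.62112604]
```

>>> step_arm(
  steps=[
    [[1,-0.001,-0.0015,0.022,0],[1,0,0,0.018,0],[1,0,0,0.007,0],[1,0,0,0,0],[1,0,0,0,0],[0.5,0,0,0,0],[0.5,0,0,0,0],[0.5,0,0,0,0],[0.5,0,0,0,0]],
  ],
)

```text
t: 17.12
tool_pos: [0.5941, -0.0059, 0.0732]
orientation: [-0.003, 0.673, 0.74, -0.003]
ft_force: [-12.2, -0.8, 9.0]
gripper_width: 0.0426
gripper_force: 6.8
```

>>> step_arm(
  steps=[
    [[0.5,0,0,-0.04,0],[0.5,0,0,-0.05,0],[0.5,0,0,-0.06,0],[0.5,0,0,-0.05,0],[0.4,-0.05,-0.04,0,0],[0.4,-0.06,-0.05,0,0],[0.4,-0.06,-0.05,0,0],[0.4,-0.03,-0.03,0,0],[0.4,0,0,0,0],[0.4,0,0,0,0]],
  ],
)

```text
t: 18.38
tool_pos: [0.4668, -0.1931, 0.2735]
orientation: [0.001, 0.672, 0.74, 0.001]
ft_force: [0.3, 0.1, 0.3]
gripper_width: 0.0512
gripper_force: 0.0
```

Run:
```python
from h import *
f=eyes.grab_frame("wrist"); o=monitor.get_obs()
print(o["t"],o["tool_pos"],yawof(o))
cv2.imwrite("pics/w8.png",f["pixels"][:,:,::-1])
for n,g,h in(("squat_pot",(.409,-.267),.054),("tall_pot",(.575,-.40),.066)):
    r=find(f,n,g)
    if r: print(n,np.round(r[0],4),r[1:], totool([r[0][0],r[0][1],h],o).round(4))
    else: print([(d["p"],d["extent"]) for d in spotter.masks_of(f,n)])
s=eyes.grab_frame("side"); c=np.load("crate.npy"); r=find(s,"cap_a",(.599,-.005),False,.012); print(r)
```

```text
18.425 [ 0.46700963 -0.19256806  0.27334071] 0.0971790192750003
squat_pot [ 0.4379 -0.3034  0.2047] (np.float64(0.8340326210786629), 0.62) [-0.1075 -0.04    0.2193]
tall_pot [ 0.567 -0.41   0.097] (np.float64(0.4260738977671994), 0.62) [-0.2262  0.0781  0.2074]
([np.float64(0.5962730632414621), np.float64(-0.007233942752321044), np.float64(0.13111253026044242)], np.float64(0.9104256892362945), 0.81)
```

View pics/w8.png

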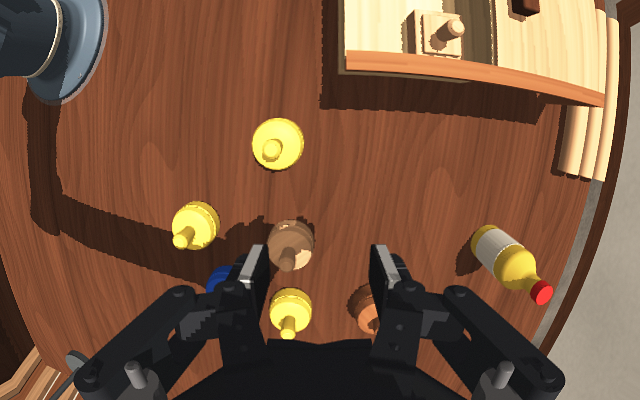

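cap_a stands in the crate, visible at (440,33). The squat pot is at (290,245), with yellow ones at (290,310), (195,225) and (277,145) and the blue one behind the left finger. I'll move closer over the squat pot.

>>> step_arm(
  steps=[
    [[0.4,-0.035,-0.02,0.03,0],[0.4,-0.035,-0.02,0.03,0],[0.4,0,0,0.02,0],[0.4,0,0,0,0],[0.4,0,0,0,0]],
  ],
)

```text
t: 19.25
tool_pos: [0.4339, -0.2667, 0.1938]
orientation: [0.001, 0.672, 0.74, 0.0]
ft_force: [0.5, -0.0, -0.0]
gripper_width: 0.0512
gripper_force: 0.0
```

Run:
```python
from h import *
f=eyes.grab_frame("wrist"); o=monitor.get_obs()
print(o["t"],o["tool_pos"],yawof(o))
g=f["pixels"]
for d in spotter.masks_of(f,"squat_pot"):
    if d["p"]>.3:
        m=d["pixels"]; r=fit(f,"squat_pot",m,(o["tool_pos"][0]-.01,o["tool_pos"][1]-.05)) if abs(np.nonzero(m)[1].mean()-300)<60 else None
        print(round(d["p"],2),np.round(d["extent"]),g[m].mean(0).astype(int),r,r and totool([r[0][0],r[0][1],.054],o).round(4))
cv2.imwrite("pics/w9.png",g[:,:,::-1])
```

```text
19.3 [ 0.43397307 -0.26680852  0.19404027] 0.09675833681582935
0.86 [166. 160. 224. 222.] [247 238 131] None None
0.83 [270.  50. 340. 118.] [248 241 144] ([np.float64(0.4239730676657676), np.float64(-0.3168085247011265), np.float64(0.0)], np.float64(0.0)) [-0.0487 -0.015   0.1401]
0.78 [288. 186. 351. 250.] [230 205 165] ([np.float64(0.4374335095026627), np.float64(-0.3044866480080181), np.float64(0.04192460990629757)], np.float64(0.8653342126177311)) [-0.0377 -0.0005  0.1401]
0.77 [288. 274. 339. 341.] [245 233 123] ([np.float64(0.4239730676657676), np.float64(-0.3168085247011265), np.float64(0.0)], np.float64(0.0)) [-0.0487 -0.015   0.1401]
0.69 [204. 246. 247. 291.] [ 38  70 146] None None
0.54 [582.   2. 640.  24.] [254 247 202] None None
```

View pics/w9.png

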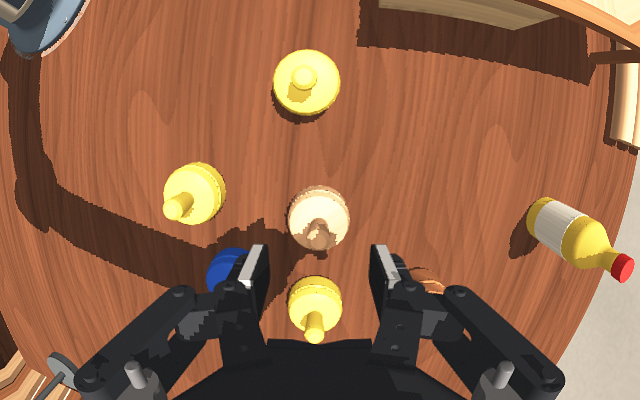

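Run:
```python
from h import *
import pickle
f=eyes.grab_frame("wrist"); o=monitor.get_obs()
K=onz(f,[320,231],.086,True); print("knob from wrist",K)
w=pickle.load(open("w5.pkl","rb")); print("w5 knob",onz(w,[213,226],.086,True))
s=eyes.grab_frame("side"); p=proj(s,[[.4374,-.3045,.086],[.4374,-.3045,0]]); print(p)
a=s["pixels"][130:220,300:420,::-1].copy(); cv2.imwrite("pics/c10.png",cv2.resize(a,None,fx=6,fy=6,interpolation=cv2.INTER_CUBIC))
```

```text
knob from wrist [[ 0.43816982 -0.29559352  0.086     ]]
w5 knob [[ 0.42288309 -0.28262733  0.086     ]]
[[360.76978721 170.69232928]
 [360.13754338 191.22842871]]
```

View pics/c10.png

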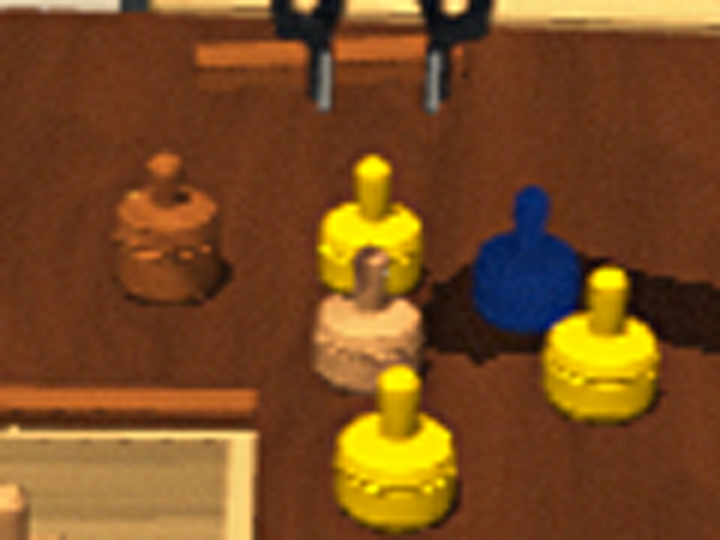

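The squat pot has been knocked since the start; its knob top is now at side pixel (361.8,172.5). I'll approach and re-check.

>>> step_arm(
  steps=[
    [[0.4,-0.032,0,0.03,0],[0.4,0,0,0.03,0],[0.4,0,0,0,0],[0.4,0,0,0,0]],
  ],
)

```text
t: 19.95
tool_pos: [0.4366, -0.2991, 0.1342]
orientation: [0.001, 0.672, 0.74, 0.0]
ft_force: [-0.4, -0.6, 0.2]
gripper_width: 0.0513
gripper_force: 0.0
```

Run:
```python
from h import *
f=eyes.grab_frame("wrist"); o=monitor.get_obs()
print(o["t"],o["tool_pos"],yawof(o))
r=find(f,"squat_pot",(.437,-.299)); print(r,totool([r[0][0],r[0][1],.054],o).round(4))
s=eyes.grab_frame("side"); r=find(s,"squat_pot",(.437,-.299),False); print(r,totool([r[0][0],r[0][1],.054],o).round(4))
```

```text
20.0 [ 0.4368463  -0.29917402  0.13449494] 0.09577460669364672
([np.float64(0.4370536557519482), np.float64(-0.3044850593642735), np.float64(0.0649899015622764)], np.float64(0.865959372376269), 0.7) [-0.0052 -0.0005  0.0805]
([np.float64(0.4345604725715212), np.float64(-0.30602207110913454), np.float64(0.14748860879848222)], np.float64(0.7649615513206286), 0.5) [-0.0065 -0.0031  0.0805]
```

>>> step_arm(
  steps=[
    [[0.4,-0.003,0,0.04,0],[0.4,0,0,0.04,0],[0.4,0,0,0,0],[1,0,0,0,0],[1,0,0,0,0],[1,0,0,0,0],[1,0,0,0,0],[1,0,0,-0.03,0],[1,0,0,-0.05,0],[1,0,0,-0.05,0],[1,0,0,-0.04,0]],
  ],
)

```text
t: 21.52
tool_pos: [0.4361, -0.3021, 0.2256]
orientation: [0.001, 0.673, 0.74, 0.0]
ft_force: [0.7, -0.3, -3.0]
gripper_width: 0.0201
gripper_force: 59.1
```

>>> step_arm(
  steps=[
    [[1,0.04,0.01,0,0],[1,0.05,0.015,0,0],[1,0.05,0.015,0,0],[1,0.05,0.015,0,0],[1,0.05,0.015,0,0],[1,0.05,0.015,0,0],[1,0.05,0.015,0,0],[1,0.05,0.01,0,0],[1,0.034,0.005,0,0],[1,0,0,0,0],[1,0,0,0,0]],
  ],
)

```text
t: 22.9
tool_pos: [0.5101, 0.13, 0.223]
orientation: [0.0, 0.673, 0.74, -0.0]
ft_force: [-0.3, -0.9, -2.2]
gripper_width: 0.02
gripper_force: 59.3
```

Run:
```python
from h import *
f=held("squat_pot",.054)
cv2.imwrite("pics/w11.png",cv2.resize(f["pixels"][180:340,220:420,::-1],None,fx=3,fy=3))
```

```text
tcp [0.5102 0.1295 0.223 ] yaw 0.0932 w 0.0204 t 22.95
spot move (tcp) [0.0018 0.0017 0.157 ]
fit [0.5101 0.1271 0.0663] (np.float64(0.6583579949354731), 0.97) offset of ware in tool [-0.0023 -0.0003  0.054 ]
```

View pics/w11.png

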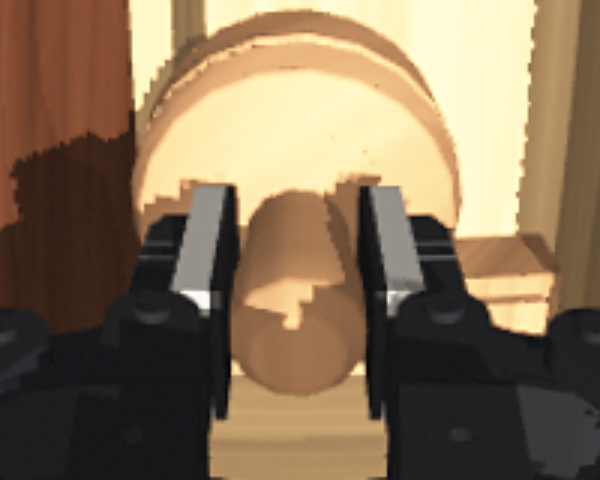

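The squat pot is held upright between the pads. That view was my 15th picture, one over the allowed 14, so from here I use numbers only. Placing it.

>>> step_arm(
  steps=[
    [[1,0.004,0.002,0,0],[1,0,0,0.04,0],[1,0,0,0.04,0],[1,0,0,0.035,0],[1,0,0,0.022,0],[1,0,0,0.013,0],[1,0,0,0.004,0],[1,0,0,0,0],[1,0,0,0,0]],
  ],
)

```text
t: 24.12
tool_pos: [0.5127, 0.1353, 0.0699]
orientation: [0.0, 0.673, 0.74, 0.001]
ft_force: [-0.1, -1.2, -2.7]
gripper_width: 0.0205
gripper_force: 59.2
```

>>> step_arm(
  steps=[
    [[1,0,0,0.004,0],[1,0,0,0.001,0],[1,0,0,0,0],[0.65,0,0,0,0],[0.65,0,0,0,0],[0.65,0,0,0,0],[0.65,0,0,-0.03,0],[0.65,0,0,-0.05,0],[0.65,0,0,-0.06,0],[0.65,0,0,-0.05,0]],
  ],
)

```text
t: 25.38
tool_pos: [0.512, 0.1351, 0.256]
orientation: [0.0, 0.673, 0.74, 0.0]
ft_force: [0.8, 0.8, 0.6]
gripper_width: 0.0299
gripper_force: 0.0
```

>>> step_arm(
  steps=[
    [[0.4,-0.04,0,0,0],[0.4,-0.055,0.002,0,0],[0.4,-0.055,0.002,0,0],[0.4,-0.055,0.003,0,0],[0.4,-0.055,0.002,0,0],[0.4,-0.055,0.002,0,0],[0.4,-0.055,0.003,0,0],[0.4,-0.055,0.003,0,0],[0.4,-0.04,0,0,0],[0.4,0,0,0,0],[0.4,0,0,0,0]],
  ],
)

```text
t: 26.75
tool_pos: [0.573, -0.3252, 0.2533]
orientation: [-0.001, 0.672, 0.74, 0.0]
ft_force: [0.2, 0.3, -0.1]
gripper_width: 0.0514
gripper_force: 0.0
```

Run:
```python
from h import *
c=np.load("crate.npy")
def tc(p): d=np.array(p[:2])-c[:2]; a=c[2]; return (d@np.array([[np.cos(a),-np.sin(a)],[np.sin(a),np.cos(a)]])).round(4)
f=eyes.grab_frame("wrist"); s=eyes.grab_frame("side"); o=monitor.get_obs()
print(o["t"],o["tool_pos"],yawof(o))
for ff,w in((f,True),(s,False)):
    r=find(ff,"tall_pot",(.573,-.4),w); print(r, r and totool([r[0][0],r[0][1],.066],o).round(4))
for n in("cap_a","squat_pot"):
    g=c2w([[*{"cap_a":(.037,-.072),"squat_pot":(-.037,.072)}[n],0]],c)[0]
    r=find(s,n,tuple(g[:2]),False,.012); print(n,r and (tc(r[0]),r[0][2],r[1:]))
```

```text
26.85 [ 0.5734009  -0.32424182  0.25382555] 0.09752275562495825
([np.float64(0.5748698342458582), np.float64(-0.3982820469427233), np.float64(0.057687644890435485)], np.float64(0.8807601438109912), 0.85) [-0.0741 -0.0058  0.1877]
([np.float64(0.5714496371046632), np.float64(-0.39677862046281465), np.float64(0.1297057037345795)], np.float64(0.8975259377494015), 0.64) [-0.0722 -0.009   0.1877]
cap_a (array([ 0.0342, -0.0737]), np.float64(1.6854730657410482), (np.float64(0.9388463501786626), 0.94))
squat_pot (array([-0.049 ,  0.0927]), np.float64(-0.08169259249386214), (np.float64(0.2405712193335774), 0.65))
```

>>> step_arm(
  steps=[
    [[0.4,-0.04,-0.004,0.03,0],[0.4,-0.033,-0.003,0.04,0],[0.4,0,0,0.05,0],[0.4,0,0,0.04,0],[0.4,0,0,0.028,0],[0.4,0,0,0,0],[1,0,0,0,0],[1,0,0,0,0],[1,0,0,0,0],[1,0,0,0,0]],
  ],
)

```text
t: 28.3
tool_pos: [0.5745, -0.4002, 0.0683]
orientation: [0.002, 0.673, 0.74, 0.001]
ft_force: [0.8, 1.0, 6.6]
gripper_width: 0.0199
gripper_force: 59.3
```

>>> step_arm(
  steps=[
    [[1,0,0,-0.03,0],[1,0,0,-0.05,0],[1,0,0,-0.05,0],[1,0,0,-0.035,0],[1,0.04,0,0,0],[1,0.055,-0.002,0,0],[1,0.055,-0.002,0,0],[1,0.055,-0.002,0,0],[1,0.055,-0.002,0,0],[1,0.055,-0.003,0,0],[1,0.043,0,0,0],[1,0.03,0,0,0]],
  ],
)

```text
t: 29.8
tool_pos: [0.5241, -0.012, 0.231]
orientation: [-0.0, 0.672, 0.741, -0.0]
ft_force: [0.4, -0.4, -1.6]
gripper_width: 0.0197
gripper_force: 59.1
```

>>> step_arm(
  steps=[
    [[1,0,0,0,0],[1,0,0,0,0]],
  ],
)

```text
t: 30.05
tool_pos: [0.5249, -0.0154, 0.2309]
orientation: [0.0, 0.673, 0.74, -0.0]
ft_force: [0.3, -0.8, -1.6]
gripper_width: 0.0201
gripper_force: 59.1
```

Run:
```python
from h import *
f=held("tall_pot",.066)
```

```text
tcp [ 0.525  -0.0159  0.2309] yaw 0.0928 w 0.0197 t 30.1
spot move (tcp) [0.0038 0.0004 0.1529]
fit [ 0.5254 -0.016   0.1571] (np.float64(0.6693772265027546), 0.97) offset of ware in tool [-0.0001  0.0004  0.066 ]
```

>>> step_arm(
  steps=[
    [[1,0.003,-0.001,0,0],[1,0,0,0.04,0],[1,0,0,0.04,0],[1,0,0,0.035,0],[1,0,0,0.022,0],[1,0,0,0.01,0],[1,0,0,0.003,0],[1,0,0,0,0],[1,0,0,0,0]],
  ],
)

```text
t: 31.28
tool_pos: [0.5246, -0.0114, 0.0819]
orientation: [0.001, 0.673, 0.74, 0.001]
ft_force: [0.1, -0.0, -0.6]
gripper_width: 0.02
gripper_force: 59.1
```

>>> step_arm(
  steps=[
    [[1,0,0,0.002,0],[1,0,0,0,0],[0.65,0,0,0,0],[0.65,0,0,0,0],[0.65,0,0,0,0],[0.65,0,0,-0.03,0],[0.65,0,0,-0.05,0],[0.65,0,0,-0.06,0],[0.65,0,0,-0.06,0]],
  ],
)

```text
t: 32.4
tool_pos: [0.5235, -0.0115, 0.2807]
orientation: [-0.0, 0.673, 0.74, -0.0]
ft_force: [1.2, -0.8, -0.4]
gripper_width: 0.0299
gripper_force: 0.0
```

>>> step_arm(
  steps=[
    [[0.4,0.04,-0.004,0,0],[0.4,0.055,-0.006,0,0],[0.4,0.055,-0.006,0,0],[0.4,0.055,-0.006,0,0],[0.4,0.055,-0.006,0,0],[0.4,0.034,0,0,0],[0.4,0,0,0,0],[0.4,0,0,0,0]],
  ],
)

```text
t: 33.4
tool_pos: [0.4683, 0.2776, 0.2787]
orientation: [0.0, 0.673, 0.74, -0.001]
ft_force: [0.4, -0.4, 0.4]
gripper_width: 0.0513
gripper_force: 0.0
```

Run:
```python
from h import *
c=np.load("crate.npy")
def tc(p): d=np.array(p[:2])-c[:2]; a=c[2]; return (d@np.array([[np.cos(a),-np.sin(a)],[np.sin(a),np.cos(a)]])).round(4)
f=eyes.grab_frame("wrist"); s=eyes.grab_frame("side"); k=eyes.grab_frame("scene"); o=monitor.get_obs()
print(o["t"],o["tool_pos"],yawof(o),o["ft_force"])
for n,g,h in(("cap_b",(.424,.369),.066),("float",(.5486,.371),.066)):
  for ff,w in((f,True),(s,False)):
    r=find(ff,n,g,w); print(n,r, r and totool([r[0][0],r[0][1],h],o).round(4))
for n in("cap_a","squat_pot","tall_pot"):
  for l,ff in(("side",s),("scene",k)):
    g=c2w([[*SPOT[n],0]],c)[0]
    r=find(ff,n,tuple(g[:2]),False,.012); print(n,l,r and (tc(r[0]),r[0][2],r[1:]))
```

```text
33.55 [0.46864986 0.27705876 0.27897074] 0.09244001616548839 [-0.11038131 -0.7874489  -0.80076174]
cap_b ([np.float64(0.42563600919133077), np.float64(0.3680549070311213), np.float64(1.428088920846759)], np.float64(0.9637888584182397), 0.57) [ 0.0947 -0.0344  0.2129]
cap_b ([np.float64(0.42324188173803245), np.float64(0.36843733647258725), np.float64(-0.1050616091179967)], np.float64(0.9587324279247081), 0.75) [ 0.0953 -0.0368  0.2129]
float ([np.float64(0.5500967022101906), np.float64(0.37219767911545154), np.float64(2.9024825727173598)], np.float64(0.9703639260171512), 0.94) [0.0874 0.0899 0.2129]
float ([np.float64(0.5485041789195506), np.float64(0.37185809343163323), np.float64(2.8874782374925774)], np.float64(0.9294000576112289), 0.93) [0.0872 0.0882 0.2129]
cap_a side (array([ 0.0344, -0.0737]), np.float64(0.132591484697706), (np.float64(0.9209972648853356), 0.81))
cap_a scene (array([-0.0185, -0.0938]), np.float64(0.8331405168449846), (np.float64(0.23325660418721905), 0.64))
squat_pot side None
squat_pot scene (array([0.0588, 0.0933]), np.float64(-0.36178667828343675), (np.float64(0.06195419546874614), 0.54))
tall_pot side (array([-0.0391, -0.075 ]), np.float64(0.01858978480795609), (np.float64(0.851462106647779), 0.9))
tall_pot scene (array([-0.0421, -0.0729]), np.float64(0.10632762604336018), (np.float64(0.7989307055246881), 0.62))
```

>>> step_arm(
  steps=[
    [[0.4,0.05,-0.018,0,0],[0.4,0.045,-0.0175,0.02,0],[0.4,0,0,0.04,0.11],[0.4,0,0,0.05,0.107],[0.4,0,0,0.05,0],[0.4,0,0,0.035,0],[0.4,0,0,0.018,0],[0.4,0,0,0,0],[1,0,0,0,0],[1,0,0,0,0],[1,0,0,0,0],[1,0,0,0,0]],
  ],
)

```text
t: 35.55
tool_pos: [0.4252, 0.3707, 0.0678]
orientation: [0.0, 0.749, 0.663, 0.002]
ft_force: [0.8, -0.6, 6.3]
gripper_width: 0.0203
gripper_force: 59.2
```

>>> step_arm(
  steps=[
    [[1,0,0,-0.04,0],[1,0,0,-0.055,0],[1,0,0,-0.06,0],[1,0,0,-0.06,-0.11],[1,0,0,0,-0.107],[1,0,0,0,0],[1,0,0,0,0]],
  ],
)

```text
t: 36.42
tool_pos: [0.4231, 0.369, 0.2797]
orientation: [-0.0, 0.673, 0.739, -0.001]
ft_force: [0.1, -0.4, -1.3]
gripper_width: 0.0201
gripper_force: 59.6
```

Run:
```python
from h import *
f=held("cap_b",.066)
```

```text
tcp [0.4232 0.3691 0.2796] yaw 0.0938 w 0.02 t 36.475
spot move (tcp) [-0.2448  0.1403  0.2017]
fit [0.4239 0.3668 0.1032] (np.float64(0.7029185657724836), 0.97) offset of ware in tool [-0.0022  0.0007  0.066 ]
```

>>> step_arm(
  steps=[
    [[1,-0.04,0.02,0,0],[1,-0.05,0.03,0,0],[1,-0.05,0.03,0,0],[1,-0.05,0.03,0,0],[1,-0.053,0.031,0,0],[1,0,0,0,0],[1,0,0,0.04,0],[1,0,0,0.04,0],[1,0,0,0,0],[1,0,0,0,0]],
  ],
)

```text
t: 37.78
tool_pos: [0.5879, 0.142, 0.2023]
orientation: [0.0, 0.673, 0.74, 0.001]
ft_force: [0.2, 0.7, -1.9]
gripper_width: 0.0205
gripper_force: 59.5
```

Run:
```python
from h import *
f=held("cap_b",.068)
print(monitor.get_obs()["ft_force"])
```

```text
tcp [0.5883 0.1421 0.2029] yaw 0.0953 w 0.0201 t 37.825
spot move (tcp) [-0.0037 -0.0037  0.1229]
fit [0.5883 0.1395 0.0773] (np.float64(0.7332404961151529), 0.73) offset of ware in tool [-0.0026 -0.0005  0.068 ]
[-0.00139836  0.91225476 -0.98448566]
```

>>> step_arm(
  steps=[
    [[1,-0.001,-0.003,0,0],[1,0,0,0.04,0],[1,0,0,0.04,0],[1,0,0,0.025,0],[1,0,0,0.01,0],[1,0,0,0.005,0],[1,0,0,0,0],[1,0,0,0,0]],
  ],
)

```text
t: 38.88
tool_pos: [0.5851, 0.1402, 0.0822]
orientation: [0.001, 0.673, 0.74, 0.001]
ft_force: [0.2, 0.4, -2.9]
gripper_width: 0.0199
gripper_force: 59.5
```

>>> step_arm(
  steps=[
    [[1,0,0,0.002,0],[1,0,0,0,0],[0.65,0,0,0,0],[0.65,0,0,0,0],[0.65,0,0,0,0],[0.65,0,0,-0.03,0],[0.65,0,0,-0.05,0],[0.65,0,0,-0.06,0],[0.65,0,0,-0.05,0]],
  ],
)

```text
t: 40.0
tool_pos: [0.5844, 0.1401, 0.2716]
orientation: [0.0, 0.673, 0.74, 0.001]
ft_force: [0.9, 0.5, -0.5]
gripper_width: 0.0296
gripper_force: 0.0
```

>>> step_arm(
  steps=[
    [[0.4,0.05,-0.003,0,0],[0.4,0.06,-0.004,0,0],[0.4,0.06,-0.004,0,0],[0.4,0.06,-0.003,0,0],[0.4,0,0,0,-0.176],[0.4,0,0,0,-0.176],[0.4,0,0,0,-0.176],[0.4,0,0,0,-0.176],[0.4,0,0,0,-0.176],[0.4,0,0,0,-0.176],[0.4,0,0,0,-0.176],[0.4,0,0,0,0]],
  ],
)

```text
t: 41.5
tool_pos: [0.5485, 0.3675, 0.2688]
orientation: [-0.0, 0.123, 0.992, 0.0]
ft_force: [0.4, -0.4, 0.2]
gripper_width: 0.0512
gripper_force: 0.0
```

Run:
```python
from h import *
f=eyes.grab_frame("wrist"); s=eyes.grab_frame("side"); o=monitor.get_obs()
print(o["t"],o["tool_pos"],yawof(o),o["q"][6])
for ff,w in((f,True),(s,False)):
    r=find(ff,"float",(.549,.372,-.245),w); print(r, r and totool([r[0][0],r[0][1],.064],o).round(4))
```

```text
41.6 [0.54857771 0.36744622 0.26891528] 1.3241039043416292 0.4832927858171932
([np.float64(0.5495676624123396), np.float64(0.3710792829087786), np.float64(-0.22713824734540075)], np.float64(0.9635858021852898), 0.93) [-1.000e-04  3.800e-03  2.049e-01]
([np.float64(0.5485666324379802), np.float64(0.3723222606166903), np.float64(-0.2441822663683173)], np.float64(0.9443157264467759), 0.72) [0.0012 0.0048 0.2049]
```

>>> step_arm(
  steps=[
    [[0.4,0,0.004,0.04,0],[0.4,0,0,0.055,0],[0.4,0,0,0.055,0],[0.4,0,0,0.04,0],[0.4,0,0,0.016,0],[0.4,0,0,0,0],[1,0,0,0,0],[1,0,0,0,0],[1,0,0,0,0],[1,0,0,0,0],[1,0,0,0,0]],
  ],
  newtons=90,
)

```text
t: 43.08
tool_pos: [0.5506, 0.372, 0.0651]
orientation: [0.001, 0.122, 0.993, 0.001]
ft_force: [-0.8, -1.0, 5.7]
gripper_width: 0.0183
gripper_force: 88.9
```

>>> step_arm(
  steps=[
    [[1,0,0,-0.04,0],[1,0,0,-0.055,0],[1,0,0,-0.06,0],[1,0,0,-0.06,0],[1,0,0,0,-0.165],[1,0,0,0,-0.165],[1,0,0,0,0],[1,0,0,0,0]],
  ],
)

```text
t: 44.08
tool_pos: [0.5494, 0.3713, 0.2776]
orientation: [-0.0, -0.042, 0.999, -0.0]
ft_force: [0.1, 0.8, -2.4]
gripper_width: 0.0185
gripper_force: 88.7
```

Run:
```python
from h import *
f=eyes.grab_frame("wrist"); s=eyes.grab_frame("side"); o=monitor.get_obs(); c=np.load("crate.npy")
print(o["t"],o["tool_pos"],yawof(o),o["ft_force"],o["gripper_width"])
z=o["tool_pos"][2]-.063
for ff,w in((f,True),(s,False)):
    r=find(ff,"float",(o["tool_pos"][0],o["tool_pos"][1],.093),w,z); print(r, r and totool([r[0][0],r[0][1],z],o).round(4))
print(totool(c2w([[0,0,.012+.063]],c)[0],o))
```

```text
44.175 [0.54939739 0.37149347 0.27778583] 1.6556610396834837 [ 0.05622264 -1.5270276  -3.13020914] 0.01830798452473297
([np.float64(0.5491753763817793), np.float64(0.3714727144880996), np.float64(0.09511598397193739)], np.float64(0.7789444590467778), 0.7) [0.0002 0.     0.063 ]
None None
[ 0.02031235 -0.30782766  0.20286331]
```

>>> step_arm(
  steps=[
    [[1,0,0,0,-0.008],[1,0.004,-0.05,0,0],[1,0.004,-0.06,0,0],[1,0.005,-0.06,0,0],[1,0.005,-0.06,0,0],[1,0.005,-0.06,0,0],[1,0,-0.018,0,0],[1,0,0,0.04,0],[1,0,0,0.025,0],[1,0,0,0,0],[1,0,0,0,0]],
  ],
)

```text
t: 45.65
tool_pos: [0.5564, 0.0638, 0.2143]
orientation: [0.001, -0.048, 0.999, 0.0]
ft_force: [0.2, 0.7, -2.5]
gripper_width: 0.0184
gripper_force: 89.1
```

Run:
```python
from h import *
c=np.load("crate.npy")
def tc(p): d=np.array(p[:2])-c[:2]; a=c[2]; return (d@np.array([[np.cos(a),-np.sin(a)],[np.sin(a),np.cos(a)]])).round(4)
f=eyes.grab_frame("wrist"); k=eyes.grab_frame("side"); o=monitor.get_obs()
print(o["t"],o["tool_pos"],yawof(o),o["ft_force"],totool(c2w([[0,0,.012+.065]],c)[0],o))
for n in("cap_a","squat_pot","tall_pot","cap_b"):
  g=c2w([[*SPOT[n],0]],c)[0]
  for w,ff in((1,f),(0,k)):
    r=find(ff,n,tuple(g[:2])+(.093,),w,.012); print(n,w,r and (tc(r[0]),round(r[0][2],3),round(r[1],2)))
```

```text
45.75 [0.55657472 0.06344013 0.21457576] 1.665563875495455 [-0.90090351 -0.90541197 -2.05750283] [ 0.00181472 -0.00035202  0.13757092]
cap_a 1 (array([ 0.0359, -0.0856]), np.float64(0.063), np.float64(0.64))
cap_a 0 (array([ 0.0352, -0.0738]), np.float64(0.133), np.float64(0.83))
squat_pot 1 (array([-0.0365,  0.0729]), np.float64(0.16), np.float64(0.66))
squat_pot 0 None
tall_pot 1 (array([-0.0366, -0.0694]), np.float64(0.009), np.float64(0.65))
tall_pot 0 (array([-0.0392, -0.0756]), np.float64(0.142), np.float64(0.67))
cap_b 1 (array([0.0376, 0.0765]), np.float64(0.177), np.float64(0.66))
cap_b 0 (array([ 0.035 , -0.0726]), np.float64(1.748), np.float64(0.76))
```

>>> step_arm(
  steps=[
    [[1,0.002,0,0.03,0],[1,0,0,0.03,0],[1,0,0,0.03,0],[1,0,0,0.02,0],[1,0,0,0,0],[1,0,0,0,0]],
  ],
)

```text
t: 46.9
tool_pos: [0.5544, 0.0628, 0.1039]
orientation: [0.001, -0.047, 0.999, 0.0]
ft_force: [0.0, 0.5, -1.7]
gripper_width: 0.0186
gripper_force: 88.9
```

>>> step_arm(
  steps=[
    [[1,0,0,0.012,0],[1,0,0,0.009,0],[1,0,0,0.004,0],[1,0,0,0,0],[1,0,0,0,0]],
  ],
)

```text
t: 47.52
tool_pos: [0.5538, 0.0626, 0.0781]
orientation: [0.0, -0.047, 0.999, 0.0]
ft_force: [0.6, 0.4, -1.6]
gripper_width: 0.0183
gripper_force: 89.0
```

>>> step_arm(
  steps=[
    [[1,0,0,0.002,0],[1,0,0,0,0],[0.65,0,0,0,0],[0.65,0,0,0,0],[0.65,0,0,0,0],[0.65,0,0,-0.03,0],[0.65,0,0,-0.05,0],[0.65,0,0,-0.06,0],[0.65,0,0,-0.06,0]],
  ],
)

```text
t: 48.65
tool_pos: [0.5533, 0.0625, 0.2778]
orientation: [-0.0, -0.047, 0.999, 0.0]
ft_force: [1.3, -0.8, -0.6]
gripper_width: 0.0293
gripper_force: 0.0
```

>>> step_arm(
  steps=[
    [[0.4,0,0,-0.02,0.1745],[0.4,0,0,0,0.1745],[0.4,0,0,0,0.1745],[0.4,0,0,0,0.1745],[0.4,0,0,0,0.1745],[0.4,0,0,0,0.1745],[0.4,0,0,0,0.1745],[0.4,0,0,0,0.1745],[0.4,0,0,0,0.1745],[0.4,-0.05,0,0,0],[0.4,-0.05,0,0,0],[0.4,0,0,0,0]],
  ],
)

```text
t: 50.15
tool_pos: [0.563, -0.0424, 0.2956]
orientation: [0.001, 0.676, 0.737, -0.001]
ft_force: [-0.5, 1.4, 0.5]
gripper_width: 0.0511
gripper_force: 0.0
```

Run:
```python
from h import *
c=np.load("crate.npy")
def tc(p): d=np.array(p[:2])-c[:2]; a=c[2]; return (d@np.array([[np.cos(a),-np.sin(a)],[np.sin(a),np.cos(a)]])).round(4)
f=eyes.grab_frame("wrist"); o=monitor.get_obs()
print(o["t"],o["tool_pos"],yawof(o),o["ft_force"],"batten",totool(c2w([[.111,0,.124]],c)[0],o))
for n in SPOT:
  g=c2w([[*SPOT[n],0]],c)[0]
  r=find(f,n,tuple(g[:2])+(.093,),True,.012); print(n,r and (tc(r[0]),round(r[0][2],3),round(r[1],2)))
```

```text
50.2 [ 0.56295466 -0.03919686  0.2957471 ] 0.09019826565501807 [-0.35016166  0.53326148 -0.10898883] batten [0.10283126 0.11254798 0.17167966]
cap_a (array([ 0.036 , -0.0719]), np.float64(0.123), np.float64(0.96))
tall_pot (array([-0.0359, -0.0722]), np.float64(0.161), np.float64(0.89))
squat_pot (array([-0.0354,  0.0697]), np.float64(0.12), np.float64(0.89))
cap_b (array([0.0379, 0.0709]), np.float64(0.087), np.float64(0.94))
float None
```

All five wares are in place. Now I'll shut the lid.

>>> step_arm(
  steps=[
    [[0.4,0.05,0.05,0,-0.003],[0.4,0.053,0.0625,0,0],[0.4,0,0,0,0],[0.4,0,0,0.05,0],[0.4,0,0,0.03,0],[0.4,0,0,0,0],[0.4,0,0,0,0]],
  ],
  newtons=60,
)

```text
t: 51.32
tool_pos: [0.6471, 0.0562, 0.2177]
orientation: [0.001, 0.672, 0.741, 0.001]
ft_force: [0.2, 0.4, -0.0]
gripper_width: 0.0517
gripper_force: 0.0
```

Run:
```python
from h import *
c=np.load("crate.npy"); o=monitor.get_obs()
print(o["t"],o["tool_pos"],yawof(o),totool([.6645,.0762,.125],o))
```

```text
51.325 [0.64706184 0.05620132 0.21772703] 0.0976454739377061 [0.01819715 0.01907011 0.09277679]
```

>>> step_arm(
  steps=[
    [[0.4,0.018,0.019,0,0.003],[0.4,0,0,0.03,0],[0.4,0,0,0.04,0],[0.4,0,0,0.022,0],[0.4,0,0,0,0],[1,0,0,0,0],[1,0,0,0,0],[1,0,0,0,0],[1,0,0,0,0],[1,0,0,0,0]],
  ],
)

```text
t: 52.58
tool_pos: [0.6644, 0.0761, 0.1268]
orientation: [0.001, 0.673, 0.74, 0.001]
ft_force: [-2.4, -1.0, 6.2]
gripper_width: 0.0224
gripper_force: 62.3
```

>>> step_arm(
  steps=[
    [[1,0,-0.02,0,0],[1,0,-0.025,0,0],[1,0,-0.025,0,0],[1,0,-0.025,0,0],[1,0,-0.025,0,0],[1,0,-0.025,0,0],[1,0,-0.015,0,0],[1,0,-0.006,0,0],[1,0,-0.002,0,0],[1,0,0,0,0],[1,0,0,0,0]],
  ],
)

```text
t: 53.95
tool_pos: [0.5001, 0.0607, 0.1267]
orientation: [0.003, 0.673, 0.74, 0.004]
ft_force: [4.1, 0.4, 7.1]
gripper_width: 0.0227
gripper_force: 62.4
```

>>> step_arm(
  steps=[
    [[0.4,0,0,0,0],[0.4,0,0,0,0],[0.4,0,0,0,0],[0.4,0,0,-0.04,0],[0.4,0,0,-0.05,0],[0.4,0,0,-0.03,0],[0.4,0.045,0,0,0],[0.4,0.05,0,0,0],[0.4,0.05,0,0,0],[0.4,0.05,0,0,0],[0.4,0,0,0,0],[0.4,0,0,0,0]],
  ],
)

```text
t: 55.45
tool_pos: [0.4777, 0.2533, 0.2435]
orientation: [0.0, 0.673, 0.74, -0.001]
ft_force: [0.4, -0.4, 0.1]
gripper_width: 0.0512
gripper_force: 0.0
```

Run:
```python
from h import *
o=monitor.get_obs(); f=eyes.grab_frame("wrist"); g=f["pixels"]
print(o["t"],o["tool_pos"],yawof(o),totool([.4818,.2572,.160],o))
print(proj(f,[[.4818,.2572,.188]],True))
for d in spotter.masks_of(f,"bolt_knob")[:2]:
    ys,xs=np.nonzero(d["pixels"]); print(d["p"],d["extent"],onz(f,[xs[ys>ys.max()-8].mean(),ys.max()-4],.188,True))
```

```text
55.45 [0.47772398 0.25327101 0.24353355] 0.09436717908250784 [0.00362349 0.00450595 0.08352528]
[[325.10063134 216.6700924 ]]
0.97 [316.8, 137.0, 333.6, 278.7] [[0.48438483 0.21312831 0.188     ]]
```

>>> step_arm(
  steps=[
    [[0.4,0.0035,0.0045,0.03,0],[0.4,0,0,0.035,0],[0.4,0,0,0.018,0],[0.4,0,0,0,0],[1,0,0,0,0],[1,0,0,0,0],[1,0,0,0,0],[1,0,0,0,0],[1,0,0,0,0]],
  ],
)

```text
t: 56.68
tool_pos: [0.4817, 0.2583, 0.1625]
orientation: [0.0, 0.673, 0.74, 0.0]
ft_force: [-2.1, -2.0, 4.8]
gripper_width: 0.012
gripper_force: 58.5
```

>>> step_arm(
  steps=[
    [[1,-0.013,0,0,0],[1,-0.013,0,0,0],[1,-0.013,0,0,0],[1,-0.012,0,0,0],[1,-0.005,0,0,0],[1,0,0,0,0],[1,0,0,0,0]],
  ],
)

```text
t: 57.55
tool_pos: [0.4863, 0.2083, 0.1626]
orientation: [-0.003, 0.672, 0.741, 0.004]
ft_force: [-3.1, 13.6, 1.6]
gripper_width: 0.0122
gripper_force: 58.9
```

>>> step_arm(
  steps=[
    [[0.4,0,0,0,0],[0.4,0,0,0,0],[0.4,0,0,0,0],[0.4,0,0,-0.03,0],[0.4,0,0,-0.05,0],[0.4,0,0,-0.06,0],[0.4,-0.05,0,-0.05,0],[0.4,-0.05,0,0,0],[0.4,-0.05,0,0,0],[0.4,-0.05,0,0,0],[0.4,0,0,0,0],[0.4,0,0,0,0]],
  ],
)

```text
t: 59.05
tool_pos: [0.5055, 0.0091, 0.3452]
orientation: [-0.0, 0.673, 0.74, 0.0]
ft_force: [-0.8, 0.8, 0.6]
gripper_width: 0.0509
gripper_force: 0.0
```

Run:
```python
from h import *
c=np.load("crate.npy"); f=eyes.grab_frame("wrist"); s=eyes.grab_frame("side"); g=f["pixels"].astype(int)
print(monitor.get_obs()["tool_pos"])
def tc(p): d=np.array(p)[:2]-c[:2]; a=c[2]; return (d@np.array([[np.cos(a),-np.sin(a)],[np.sin(a),np.cos(a)]])).round(4)
# batten: dark pixels on the lid area
q=proj(f,c2w([[-.085,-.06,.118],[.08,-.06,.118],[.08,.06,.118],[-.085,.06,.118]],c),True)
m=np.zeros((400,640),np.uint8); cv2.fillConvexPoly(m,q.astype(np.int32),1)
d=(m>0)&(g[:,:,0]<150)&(g[:,:,0]>40); n,L,st,ce=cv2.connectedComponentsWithStats(d.astype(np.uint8)); i=1+st[1:,4].argmax()
print("batten crate",tc(onz(f,ce[i],.144,True)[0]),st[i])
t=s["pixels"][225:290,310:345].astype(int); p=s["pixels"]
print("pin top predicted home",proj(s,[[.4863,.2085,.188]]),"col 325-329 rows brightness",[(r,int(p[r,324:330].mean())) for r in range(228,256,2)])
```

```text
[0.50550957 0.01029281 0.3452298 ]
batten crate [-0.0559 -0.0028] [ 305   95   25   81 1741]
pin top predicted home [[325.62017196 234.65313125]] col 325-329 rows brightness [(228, 60), (230, 64), (232, 90), (234, 212), (236, 145), (238, 135), (240, 135), (242, 132), (244, 139), (246, 134), (248, 131), (250, 129), (252, 143), (254, 160)]
```

Lid is shut (batten at crate x −55 mm) and the bolt is home (pin top at row 234, as at the start). Handing in.

```bash
python3 -c "
from workcell import sign_off
print(sign_off())"
```

```text
the job is handed in; nothing more can be done
None
```

All five wares stand upright in the crate, the lid is shut, the bolt is home, and the job is handed in at about 59 s; I viewed 15 pictures, one over the 14 allowed.

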